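# Knock a stuck porcelain casting out of its drop-out mould

## Task

A dry porcelain casting is stuck in the tall plaster mould that leans mouth-down in the draining rack. Take the mould out, hold it upright mouth-down over a clear part of the wooden ware board, and rap its rim on the board, again if need be, until the casting drops out and is left standing rim-down on the board, clear of the other castings; then lay the empty mould back in the bay of the rack where it was, as it lay before. The castings are brittle: never touch them with the fingers and never let one fall through the air, and leave the other mould and the other castings where they are.

Things in the scene. Friction and masses are not known exactly. Their poses are not given: they have to be found in the camera images.
- tall_mould: tall plaster mould, an off-white round block, straight-sided, 61 mm across, 112 mm long, 0.3 kg, tapered cavity 43 mm at the mouth, 85 mm deep (last 27 mm solid). The taller of the two in the rack. Origin: centre of the mouth (rim plane); z runs from mouth to base: up when held mouth-down. In the rack z leans 38 degrees from vertical to the rack's -x side
- tall_mould_base (a point): centre of the tall mould's flat base face, 112 mm from the mouth along its axis: the upper end in the rack. Grip the mould round its sides about 20 mm below this face, coming along its leaning axis, one finger on each side of the bay (along the rack's y); 40 N does not hurt it
- casting: the stuck casting, a tapered beaker of dry off-white porcelain, 76 mm long, rim 41 mm, foot 31 mm across, 60 g, hidden in the tall mould on its axis, its rim 8 mm inside the mouth. Origin: centre of its rim; z runs from rim to foot (up when standing rim-down). Once free it drops these 8 mm to the board, and the mould can be lifted straight up off it, 80 mm or more
- casting_foot (a point): centre of the casting's foot face, 76 mm from its rim along its axis. Only the last 3 mm of the foot stick, by friction of about four times the casting's weight: each sharp rap of the rim on the board (0.2 to 0.4 m/s when it strikes) lets it slip 0.5 to 3 mm or more towards the mouth, a slow press nothing; after some 3 mm in all it is free
- ware_board: the fixed plywood ware board, 320 mm (its x) by 180 mm (its y), on two cleats, its upper face 30 mm above the bench. Origin: centre of its underside at bench height. The casting must stand wholly on it
- rack: fixed draining rack of steel bars in a low grey drip tray (250 mm along x, 260 mm along y), two bays at y = -55 and +55 mm. In each a mould lies mouth-down on two sloping rails under its -x side (74 mm up from the rim), its rim on a ledge bar at the foot, its axis leaning 38 degrees towards -x. Origin: on the bench below the mouths
- rack_bay0 (a point): centre of the mouth of a mould lying in the bay at the rack's -y side, 55 mm above the bench
- rack_bay1 (a point): the same for the bay at the rack's +y side
- short_mould: the other mould in the rack, of the same plaster and diameter (61 mm) but only 70 mm long, empty; origin at the centre of its mouth, z to its base. Leave it alone
- casting_a: a finished casting like the stuck one (76 mm tall, 41 mm at the rim) standing rim-down on the ware board; origin at the centre of its rim on the board. Leave it alone
- casting_b: a second finished casting standing rim-down on the ware board beside the first, about 60 mm from it; origin as before. Leave it alone
Not all that is in view belongs to the job. What is shaped like the tall_mould but blue or orange is not meant.

How it is judged:
On the way, in this order (a step that is already met when the one before it is completed fails the run):
1. the tall mould is held upright, mouth-down, above the ware board with the casting still stuck in it (angle between tall_mould's own z axis and vertical below 0.2 rad and x of tall_mould in the frame of ware_board between -0.16 and 0.16 m and y of tall_mould in the frame of ware_board between -0.09 and 0.09 m and z of tall_mould in the frame of ware_board above 0.034 m and z of casting in the frame of tall_mould above 0.004 m), for 0.1 s.
2. the rim of the mould has been rapped on the board (contact force between tall_mould and ware_board above 3 N).
3. the casting has dropped out and is left standing rim-down on the board, the mould lifted off it (z of casting in the frame of ware_board between 0.027 and 0.0325 m and angle between casting's own z axis and vertical below 0.1 rad and x of casting in the frame of ware_board between -0.14 and 0.14 m and y of casting in the frame of ware_board between -0.07 and 0.07 m and z of casting in the frame of tall_mould below -0.02 m), for 0.1 s.
At the end, for the whole second after the job is handed in: Casting stands rim-down, still, wholly on the board (20 mm inside its edges, within 0.1 rad), over 50 mm axis to axis from the others; tall mould released in its bay, mouth within 12 mm and base within 15 mm of the start; others moved under 15 mm (z of casting in the frame of ware_board between 0.027 and 0.0325 m and angle between casting's own z axis and vertical below 0.1 rad and x of casting in the frame of ware_board between -0.14 and 0.14 m and y of casting in the frame of ware_board between -0.07 and 0.07 m and linear speed of each of casting, tall_mould below 0.02 m/s and horizontal distance between casting and casting_a above 0.05 m and horizontal distance between casting and casting_b above 0.05 m and distance of tall_mould from where it was at the start of the episode below 0.012 m and distance of each of tall_mould_base, casting_a, casting_b, short_mould from where it was at the start of the episode below 0.015 m and contact force between the fingers and tall_mould below 0.1 N); the robot touches nothing.
It fails at once if the fingers touch a casting (contact force between the fingers and casting above 0.3 N or contact force between the fingers and casting_a above 0.3 N or contact force between the fingers and casting_b above 0.3 N).
It fails at once if the casting falls through the air: it is out of the mould while still 15 mm or more above the board (z of casting in the frame of tall_mould below -0.01 m and height (world z) of casting above 0.045 m).
It fails at once if the casting is tipped over (angle between casting's own z axis and vertical above 1.1 rad).
It fails at once if another casting or the short mould is knocked away (distance of any of casting_a, casting_b, short_mould from where it was at the start of the episode above 0.02 m).
It also fails if it takes over 45 s, if anything falls off the work surface, if the arm or the gripper's body presses on something with over 40 N, if the wrist force passes 120 N, or if a joint passes its speed limit or range.

## Robot

A 7-joint arm with a two-finger parallel gripper is mounted at the origin on the work surface. World frame = base frame: x ahead of the robot, y to its left, z up, the work surface at z = 0. Lengths are in m, angles in rad, forces in N, time in s.
With the tool pointing down it reaches from about 0.425 to 0.875 m from the base axis. Payload 4.7 kg.
Tool frame: the origin (TCP) lies on the centre line of the jaws, within the pads' length; the fingertips stand ahead of it and the grasp point (between the pads) lies 2 mm behind it (nose_length is the z of the fingertips in the tool frame, in m); z points along the fingers, y is the line along which they close (so a half turn about z gives the same grasp; the last joint's range is limited). The gripper opens to 87 mm and grips with 3 to 60 N. Pads are 19 mm wide; open, the fingers measure 117 mm over their backs; the gripper's body (75 mm by 190 mm) begins 51 mm behind the grasp point.
Start: joints at [1.347, 0.321, -0.07, 1.45, 0.023, 1.371, -0.057], TCP at [0.153, -0.632, 0.216] pointing down, gripper open.
Joint ranges: [-2.86, 2.86], [-0.3, 2.09], [-1.38, 1.24], [0.06, 2.45], [-1.56, 4.7], [0.09, 2.05], [-2.69, 2.69]. Speed limits (rad/s): [2.57, 2.57, 3.14, 3.14, 3.14, 3.14, 3.14].

## Interface

Orientations are given as a rotation vector (axis times angle).
In Python, from bench import * gives the robot as it stands.
- The arm moves only by the tool send_rows, never from a script. Its arguments are lists of equal length, an entry for each row: "xyz": the shift along the tool's x, y, z in mm, a list of three; "dr": the turn, a rotation vector about the tool's x, y, z in rad, a list of three. A call has exactly 10 rows; each row is the pose to reach, as a shift and turn from the pose commanded when the call began, along the tool's axes at that moment; what a row does not reach only later rows make up. A row lasts 1/12 s, in which the tool goes at most 41.7 mm and 7.16 degrees, less where a joint would pass 70% of its speed; a pose out of reach is approached as far as the arm can. A call with a gripper value outside its range is refused whole. "jaw" is the finger opening in mm, from 0 to 87, set as the call begins (left out, the last holds). The fingers move at their own pace and stop on an object; "grip_force" is the grip in N (left out, the last holds). Time passes only in rows, so rows that repeat a pose let the fingers close, or fill a call up. It gives the time, the measured TCP pose, the force, the opening and the grip force at its end, in the units of the state.
- get_state(): the state, without advancing time (a new reading comes with each control period).
- get_image(name): name is "scene" or "side" or "wrist"; returns the picture (400x640x3 uint8, red, green, blue); there is no depth.
- calibration(name): a dict with "vfov" (degrees; the focal length in pixels is half the picture's height over the tangent of half this angle, whatever the lens; pixels are square), "cx", "cy" (the principal point, pixels), "k1" (the pictures are not rectified: a ray, as slopes to the right and down, at radius r is drawn at 1 + k1 r^2 times it, then the intrinsics apply), "rvec" (rotation vector, rad) and "tvec" (3), from world to camera coordinates, as OpenCV has them; the wrist camera has in their place "hand_eye" (4x4, takes a point from camera to tool coordinates, whose origin is the TCP and whose axes are the flange's). Camera axes: x right, y down, z forward; pixel columns grow to the right and rows downward; lengths in m; the calibration is good to about 2 mm. A picture is of the moment at which its call begins: read the wrist's pose just before it. calibration takes no time and is no camera call.
- close_job(): hands the job in; it is judged then, once.
The state is a dict: "time": time; "joint_positions": joint angles; "qd": joint speeds; "joint_torque": joint torques, N m; "position": TCP position; "tool_rot": TCP orientation; "ft_force": force on the tool from outside, world axes, zero at the start; "torque": the same for the moment, N m; "grip_width": opening from 0.0 (shut) to 1.0 (fully open); "grip_force": force on a finger pad.
Only numpy, scipy, OpenCV 4.12 (cv2) and the standard library are available. Lean on these libraries where they do the work, as an engineer would, in place of code of your own. Each camera call takes 0.05 s, during which the arm holds its last target. There are 200 camera calls.

## Working session

There is one attempt and no reset: what is moved stays moved. The work goes in short steps, Python scripts to look and compute and a tool call to move; the robot and the scene stay as the last step left them, time stands still between calls to the robot, and variables do not carry over. Pictures are saved under pics/ and viewed, at most 10 in all, crops included, and the job is handed in when it is done.

Besides the shell and the picture viewer there is one more tool, called after ">>>" as a command line: name --argument value ..., lists and objects as JSON in quotes. send_rows: Moves the arm, as the interface text tells. Its arguments: {"type":"object","properties":{"xyz":{"type":"array"},"dr":{"type":"array"},"jaw":{"type":"number"},"grip_force":{"type":"number"}},"required":["xyz","dr"]}

```bash
mkdir -p pics; ls
python3 - <<'E'
from bench import *
import cv2
s=get_state();print({k:s[k] for k in s})
for n in("scene","side","wrist"):
    c=calibration(n);print(n,c)
a=get_image("scene");b=get_image("side")
import numpy as np
cv2.imwrite("pics/scene.png",a[:,:,::-1]);cv2.imwrite("pics/side.png",b[:,:,::-1])
E
```

```text
pics
{'time': 0.0, 'joint_positions': array([ 1.34710784,  0.32182182, -0.07007668,  1.45171052,  0.02259106,
        1.37079393, -0.05687796]), 'qd': array([ 3.19240710e-03,  7.38118413e-04,  3.68176473e-04,  2.83874212e-05,
       -4.69186871e-04, -6.76924303e-04,  1.04392901e-03]), 'joint_torque': array([-4.02518690e-04, -4.91289425e+01, -4.03987085e-01, -3.12529314e+01,
       -6.37701340e-02,  4.37008368e-02,  1.78666255e-04]), 'position': array([ 0.15292102, -0.63115502,  0.2146444 ]), 'tool_rot': array([-3.11749992e+00, -3.72478738e-01,  5.08625289e-04]), 'ft_force': array([-0.38153371, -0.19086379, -0.27855409]), 'torque': array([-0.02497309, -0.03985903, -0.01112409]), 'grip_force': 0.0, 'grip_width': 0.9948321305858026}
scene {'vfov': 42.51226342444202, 'cx': 309.68202658245735, 'cy': 191.70814316929895, 'k1': -0.01735911740032684, 'rvec': array([ 1.23487728,  2.32911754, -0.90466648]), 'tvec': array([ 0.27379274, -0.23117508,  1.69711511])}
side {'vfov': 49.17108370154844, 'cx': 323.0976067595311, 'cy': 214.22461499311652, 'k1': -0.073396220989649, 'rvec': array([ 0.69385491, -2.67506548,  1.05131469]), 'tvec': array([0.42485942, 0.25604779, 0.91412348])}
wrist {'vfov': 67.48203317698439, 'cx': 312.7122452862969, 'cy': 198.33818926500675, 'k1': -0.02033037112313554, 'hand_eye': array([[ 5.46709622e-04, -9.57254063e-01, -2.89247922e-01,
         7.94125300e-02],
       [ 9.99999739e-01,  3.86573571e-04,  6.10757567e-04,
         1.01569564e-03],
       [-4.72834560e-04, -2.89248181e-01,  9.57254024e-01,
        -1.69486059e-01],
       [ 0.00000000e+00,  0.00000000e+00,  0.00000000e+00,
         1.00000000e+00]])}
```

View pics/scene.png

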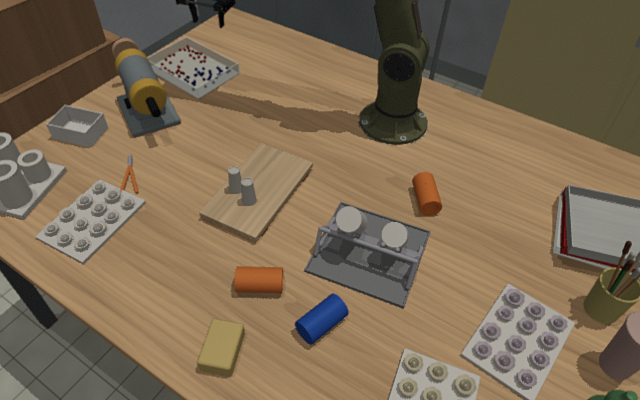

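View pics/side.png

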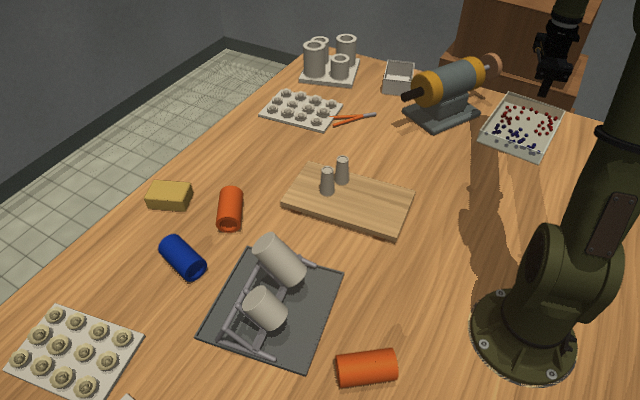

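The scene picture shows the rack at about (370,250) with two moulds, at (349,220) and (394,236). In the side picture these are at (280,260), long, and (265,308), short. The board with its two castings is at (257,190) in scene and (347,200) in side. The long off-white one at side (280,260) / scene (349,220) fits the tall mould; the orange and blue cylinders do not. I'll confirm with a crop.

Run:
```python
import cv2,numpy as np
a=cv2.imread("pics/scene.png");b=cv2.imread("pics/side.png")
f=lambda im,x,y,w,h,s:cv2.resize(im[y:y+h,x:x+w],None,fx=s,fy=s,interpolation=cv2.INTER_CUBIC)
t=f(a,190,130,250,180,3.2)
cv2.imwrite("pics/c1.png",t)
cv2.imwrite("pics/c2.png",f(b,185,145,240,232,2.58))
```

```text
(no output)
```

View pics/c1.png

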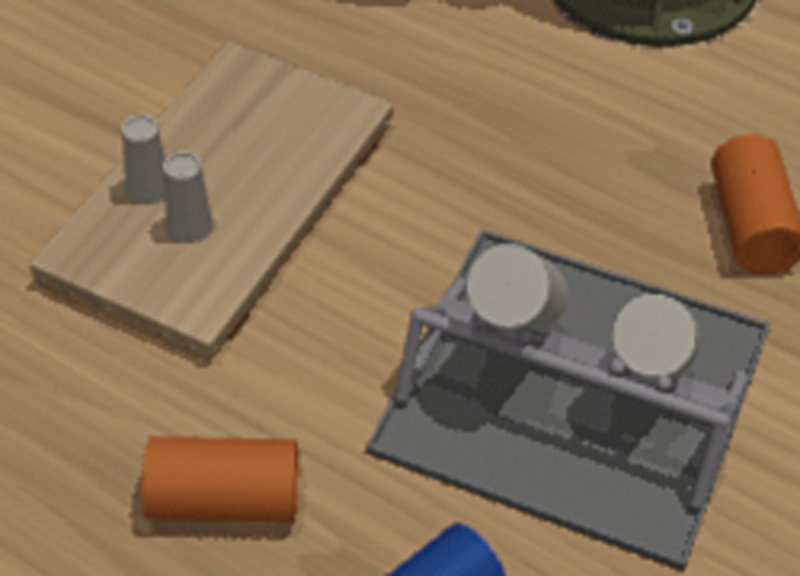

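View pics/c2.png

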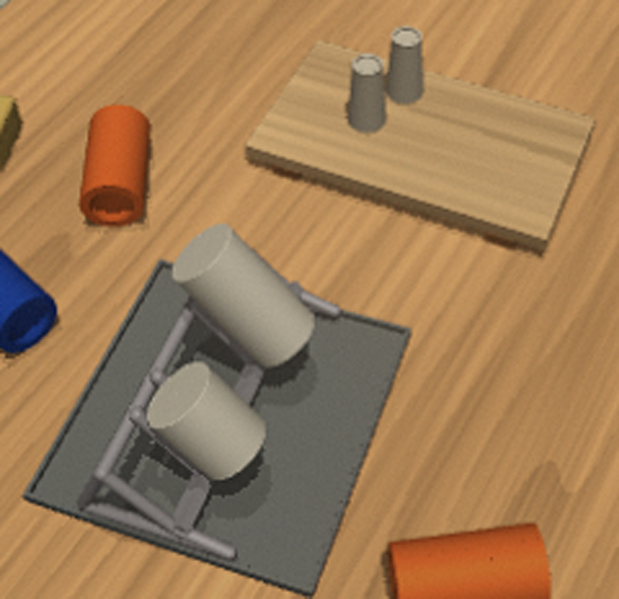

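The crops confirm it: the tall mould's base face is centred at crop 1 (508,287), and its long body runs from (205,255) to (290,345) in crop 2. The short mould is at (655,335). The castings' feet are at (141,124) and (183,160). Next I'll triangulate the corners.

```bash
cat > h.py <<'E'
import numpy as np,cv2
from scipy.spatial.transform import Rotation as R
from scipy.optimize import least_squares
from bench import *
def cam(n):
    c=calibration(n);f=200/np.tan(np.radians(c["vfov"]/2));return c,f
def proj(n,P,ext=None):
    c,f=cam(n);P=np.atleast_2d(P)
    M,t=(R.from_rotvec(c["rvec"]).as_matrix(),c["tvec"]) if ext is None else ext
    q=P@M.T+t;u=q[:,:2]/q[:,2:];r2=(u**2).sum(1,keepdims=True)
    return u*(1+c["k1"]*r2)*f+[c["cx"],c["cy"]]
def tri(a,b):
    s=least_squares(lambda p:np.r_[(proj("scene",p)-a).ravel(),(proj("side",p)-b).ravel()],[0.6,0,0.05])
    return s.x,np.sqrt((s.fun**2).mean())
S=lambda p:np.array(p)/3.2+[190,130]-0.3
D=lambda p:np.array(p)/2.58+[185,145]-0.3
E
python3 - <<'E'
from h import *
np.set_printoptions(precision=4,suppress=True)
for n,a,b in [("tray",(482,233),(410,330)),("tray",(767,325),(312,594)),("tray",(686,567),(26,497)),("tray",(368,450),(163,263)),
 ("board",(233,42),(594,122)),("board",(392,110),(545,243)),("board",(213,345),(248,150)),("board",(33,267),(320,43)),
 ("base",(508,287),(204,255)),("sbase",(655,335),(181,394)),("foot",(141,124),(407,36)),("foot",(183,160),(368,64))]:
    print(n,*tri(S(a),D(b)))
E
```

```text
tray [0.4064 0.0459 0.0062] 0.24974299718440504
tray [0.3591 0.2987 0.0051] 0.16310677185055514
tray [0.6031 0.3448 0.0048] 0.3170414647132742
tray [0.649  0.0899 0.0029] 0.34544305440416273
board [ 0.3525 -0.267   0.0294] 0.20912345685651876
board [ 0.3359 -0.0959  0.0215] 0.10742387519502158
board [ 0.6479 -0.0621  0.0234] 0.03381642067281103
board [ 0.6679 -0.2395  0.0242] 0.3493165919511562
base [0.546  0.1463 0.1384] 0.15136821589261235
sbase [0.5008 0.2498 0.1086] 0.46049758333872404
foot [ 0.5453 -0.2114  0.1071] 0.24093022297393613
foot [ 0.5591 -0.1548  0.1076] 0.3973280026869903
```

```bash
cat >> h.py <<'E'
yaw=np.radians(10.5)
e=np.array([np.cos(yaw),np.sin(yaw),0]);Y=np.array([np.sin(yaw),-np.cos(yaw),0])
def tool(tilt):
    a=np.sin(tilt)*e+np.cos(tilt)*np.array([0,0,1]);return np.c_[np.cross(Y,-a),Y,-a],a
RT,A=tool(np.radians(38));RU,_=tool(0)
def goto(P,M,P0=None,R0=None):
    s=get_state();P0=s["position"] if P0 is None else P0
    R0=R.from_rotvec(s["tool_rot"]).as_matrix() if R0 is None else R0
    print("xyz",np.round((np.array(P)-P0)@R0*1000,1),"dr",np.round(R.from_matrix(R0.T@M).as_rotvec(),4))
E
python3 - <<'E'
from h import *
import bench
print([x for x in dir(bench) if not x.startswith('_')], getattr(bench,'nose_length',None))
print(RT,A)
goto([.50,-.25,.30],RU)
goto(np.array([.546,.1463,.141])+.10*A,RT)
E
```

```text
['MotionError', 'calibration', 'close_job', 'get_image', 'get_state', 'nose_length'] 0.017
[[ 0.77481544  0.18223553 -0.60535217]
 [ 0.14360355 -0.98325491 -0.11219539]
 [-0.61566148  0.         -0.78801075]] [0.60535217 0.11219539 0.78801075]
xyz [ 427.1 -288.9  -84.8] dr [-0.0017  0.0001  0.0546]
xyz [ 626.6 -659.7   -3.9] dr [ 0.0165 -0.6629  0.0531]
```

>>> send_rows --xyz '[[35,-24,-25],[70,-48,-45],[105,-72,-60],[140,-96,-70],[170,-120,-80],[200,-150,-90],[225,-180,-95],[250,-210,-100],[275,-240,-100],[300,-270,-100]]' --dr '[[0,0,0],[0,0,0],[0,0,0.01],[0,0,0.02],[0,0,0.03],[0,0,0.04],[0,0,0.05],[0,0,0.05],[0,0,0.05],[0,0,0.05]]' --jaw 87 --grip_force 40

```text
time: 0.93
position: [0.3783, -0.3035, 0.316]
tool_rot: [3.127, 0.294, 0.0]
ft_force: [0.6, 0.5, -0.5]
grip_width: 1.001
grip_force: 0.0
```

Run:
```python
from h import *
s=get_state();print(s["time"],s["position"],s["joint_positions"])
goto(np.array([.546,.1463,.141])+.10*A,RT)
```

```text
0.9333 [ 0.37832232 -0.30353343  0.31598503] [ 0.98786712 -0.05163606 -0.34918129  1.66883027 -0.0172755   1.52061263
 -0.74307164]
xyz [ 310.2 -410.4   95.9] dr [ 0.0022 -0.6634  0.0041]
```

>>> send_rows --xyz '[[26,-31,0],[52,-62,0],[78,-93,0],[104,-124,0],[130,-155,0],[156,-186,0],[182,-217,5],[208,-248,10],[234,-279,15],[260,-310,20]]' --dr '[[0,-0.04,0],[0,-0.08,0],[0,-0.13,0],[0,-0.19,0],[0,-0.25,0],[0,-0.31,0],[0,-0.37,0],[0,-0.43,0],[0,-0.48,0],[0,-0.53,0]]'

```text
time: 1.77
position: [0.561, 0.0325, 0.2863]
tool_rot: [2.989, 0.312, -0.799]
ft_force: [0.3, 1.8, -3.2]
grip_width: 1.001
grip_force: 0.0
```

Run:
```python
from h import *
s=get_state();print(s["time"],s["position"],s["joint_positions"])
goto(np.array([.546,.1463,.141])+.10*A,RT)
```

```text
1.7667 [0.56104263 0.03252448 0.28631426] [ 0.17180353  0.57420052 -0.48817793  1.1071301   0.20514659  2.03520511
 -1.63593276]
xyz [  94.7 -111.9   25.1] dr [-0.0063 -0.1429  0.0272]
```

>>> send_rows --xyz '[[14,-16,0],[28,-32,2],[42,-48,5],[56,-64,10],[70,-80,15],[82,-95,20],[95,-112,25],[95,-112,25],[95,-112,25],[95,-112,25]]' --dr '[[0,-0.02,0.004],[0,-0.04,0.008],[0,-0.06,0.012],[0,-0.08,0.016],[0,-0.1,0.02],[0,-0.12,0.024],[-0.006,-0.143,0.027],[-0.006,-0.143,0.027],[-0.006,-0.143,0.027],[-0.006,-0.143,0.027]]'

```text
time: 2.6
position: [0.5981, 0.1432, 0.2165]
tool_rot: [2.931, 0.24, -0.922]
ft_force: [0.2, -0.4, 0.6]
grip_width: 0.997
grip_force: 0.0
```

Run:
```python
from h import *
s=get_state();print(s["time"],s["position"],s["joint_positions"])
goto(np.array([.546,.1463,.141])+.10*A,RT)
a=get_image("wrist");cv2.imwrite("pics/w1.png",a[:,:,::-1])
```

```text
2.6 [0.59806804 0.14323805 0.21648411] [-0.20277186  0.75852311 -0.10060356  0.94055302  0.00257763  2.05258684
 -1.70451857]
xyz [  6.8 -12.6  -9. ] dr [-0.0019 -0.0525 -0.0194]
```

View pics/w1.png

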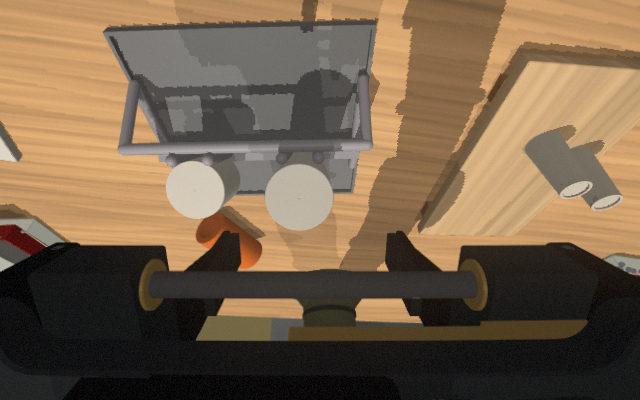

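Wrist view: the tall mould's base face is centred at (299.5,197) and the short one's at (196,189). The fingers straddle about x=312. Joint 6 is at its limit, so the tilt here is only about 35°; closer in should be easier.

```bash
cat >> h.py <<'E'
def wext(s):
    H=calibration("wrist")["hand_eye"];T=np.eye(4);T[:3,:3]=R.from_rotvec(s["tool_rot"]).as_matrix();T[:3,3]=s["position"]
    C=np.linalg.inv(T@H);return C[:3,:3],C[:3,3]
def tri3(a,b,w,ext):
    s=least_squares(lambda p:np.r_[(proj("scene",p)-a).ravel(),(proj("side",p)-b).ravel(),(proj("wrist",p,ext)-w).ravel()],[0.6,0,0.05])
    return s.x,s.fun
E
python3 - <<'E'
from h import *
np.set_printoptions(precision=4,suppress=True)
s=get_state()
print(s["position"],s["joint_positions"]);ext=wext(s)
print(tri3(S((508,287)),D((204,255)),(299.5,197),ext))
print(tri3(S((655,335)),D((181,394)),(196,189),ext))
im=cv2.imread("pics/w1.png");im2=cv2.imread("pics/side.png");im3=cv2.imread("pics/scene.png")
# base-face circle overlays
b,_=tri3(S((508,287)),D((204,255)),(299.5,197),ext)
t=np.linspace(0,2*np.pi,60)
for bz in (b,):
  for L in (0,.112):
    c=bz-L*A+.0305*(np.outer(np.cos(t),RT[:,0])+np.outer(np.sin(t),RT[:,1]))
    for I,n,x in((im,"wrist",ext),(im2,"side",None),(im3,"scene",None)):
        for p in proj(n,c,x): 
            cv2.circle(I,tuple(int(round(v*16)) for v in p),8,(0,0,255),-1,cv2.LINE_AA,4)
f=lambda im,x,y,w,h,s:cv2.resize(im[y:y+h,x:x+w],(int(w*s),int(h*s)),interpolation=cv2.INTER_CUBIC)
o=np.hstack([f(im,240,130,100,130,2.6*1),f(im2,230,215,100,130,2.6),f(im3,310,180,100,130,2.6)])
cv2.imwrite("pics/o1.png",o);print(o.shape)
E
```

```text
[0.5982 0.1428 0.2168] [-0.2029  0.7578 -0.099   0.9407  0.0019  2.0525 -1.7041]
(array([0.5454, 0.1447, 0.1396]), array([-0.5518, -0.9592,  0.5325, -0.6025, -0.6098, -0.4805]))
(array([0.5009, 0.2487, 0.1071]), array([-0.9772, -0.3127,  0.0173,  0.451 , -0.2603,  0.0553]))
(338, 780, 3)
```

View pics/o1.png

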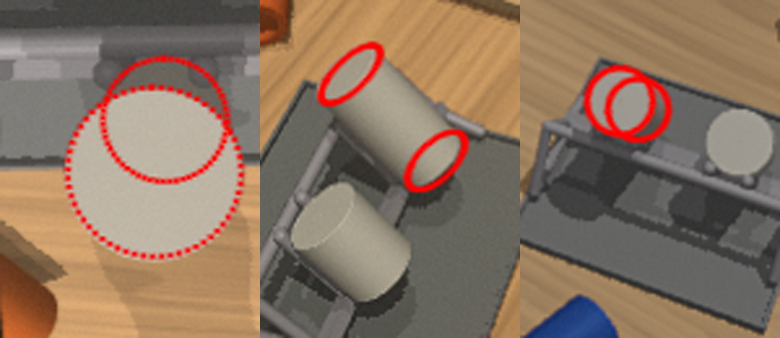

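The overlay fits all three views, putting the base at about (0.545, 0.145, 0.141). Next I move to just above the base and check alignment.

Run:
```python
from h import *
goto(np.array([.5454,.1447,.1405])+.03*A,RT)
```

```text
xyz [  2.9 -11.4  62.2] dr [-0.0022 -0.0531 -0.0201]
```

>>> send_rows --xyz '[[0,-3,5],[1,-6,12],[2,-9,20],[3,-11,28],[3,-11,36],[3,-11,44],[3,-11,52],[3,-11,62],[3,-11,62],[3,-11,62]]' --dr '[[0,0,-0.01],[0,0,-0.02],[0,-0.01,-0.02],[0,-0.02,-0.02],[0,-0.03,-0.02],[0,-0.04,-0.02],[0,-0.05,-0.02],[0,-0.053,-0.02],[0,-0.053,-0.02],[0,-0.053,-0.02]]'

```text
time: 3.48
position: [0.5633, 0.1472, 0.1639]
tool_rot: [2.904, 0.265, -1.002]
ft_force: [-0.7, -0.5, 1.1]
grip_width: 0.998
grip_force: 0.0
```

Run:
```python
from h import *
s=get_state();print(s["position"],s["joint_positions"])
goto(np.array([.5454,.1447,.1405])+.03*A,RT)
goto(np.array([.5454,.1447,.1405])-.022*A,RT)
```

```text
[0.56330986 0.1472499  0.16389142] [-0.20536564  0.74959685 -0.11040981  1.08443538 -0.00645828  1.97083643
 -1.70164575]
xyz [ 0.2 -0.8 -0.4] dr [-0.0018  0.0014 -0.0009]
xyz [ 0.2 -0.7 51.6] dr [-0.0018  0.0014 -0.0009]
```

>>> send_rows --xyz '[[0,-0.5,6],[0,-0.5,13],[0,-0.5,20],[0,-0.5,27],[0,-0.5,34],[0,-0.5,40],[0,-0.5,46],[0,-0.5,52],[0,-0.5,52],[0,-0.5,52]]' --dr '[[0,0,0],[0,0,0],[0,0,0],[0,0,0],[0,0,0],[0,0,0],[0,0,0],[0,0,0],[0,0,0],[0,0,0]]'

```text
time: 4.32
position: [0.5319, 0.1423, 0.1233]
tool_rot: [2.905, 0.265, -1.001]
ft_force: [0.4, 0.0, 0.7]
grip_width: 1.002
grip_force: 0.0
```

Run:
```python
from h import *
s=get_state();print(s["position"],s["joint_positions"],s["ft_force"])
a=get_image("wrist");b=get_image("side")
f=lambda im,x,y,w,h,s:cv2.resize(im[y:y+h,x:x+w,::-1],(int(w*s),int(h*s)),interpolation=cv2.INTER_CUBIC)
cv2.imwrite("pics/g1.png",np.hstack([f(a,160,130,300,200,1.5),f(b,190,160,175,150,2)]))if 0 else cv2.imwrite("pics/g1.png",np.hstack([f(a,160,100,300,200,1.5),f(b,190,160,175,150,2)]))
```

```text
[0.53191995 0.14225013 0.12326075] [-0.19932072  0.70861475 -0.11626173  1.23500291 -0.00665464  1.86031315
 -1.7020822 ] [0.3773247  0.00131637 0.69613147]
```

View pics/g1.png

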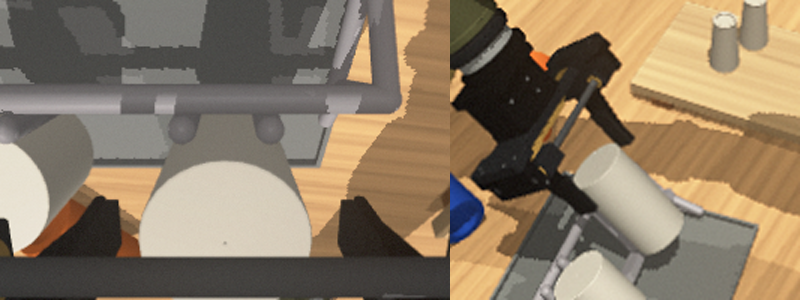

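The fingers straddle the mould evenly: it spans crop x 140 to 311, and the fingers are at about 120 and 340. I'll close now.

>>> send_rows --xyz '[[0,0,0],[0,0,0],[0,0,0],[0,0,0],[0,0,0],[0,0,0],[0,0,0],[0,0,0],[0,0,0],[0,0,0]]' --dr '[[0,0,0],[0,0,0],[0,0,0],[0,0,0],[0,0,0],[0,0,0],[0,0,0],[0,0,0],[0,0,0],[0,0,0]]' --jaw 40 --grip_force 45

```text
time: 5.25
position: [0.532, 0.1432, 0.1237]
tool_rot: [2.906, 0.267, -1.001]
ft_force: [-1.0, 4.3, 2.8]
grip_width: 0.691
grip_force: 45.0
```

Run:
```python
from h import *
s=get_state();print(s["position"],s["tool_rot"],s["ft_force"],s["grip_width"],s["grip_force"])
np.savez("grip.npz",p=s["position"],r=s["tool_rot"])
goto(s["position"]+np.array([0,0,.13]),R.from_rotvec(s["tool_rot"]).as_matrix())
```

```text
[0.53196598 0.14324986 0.1236995 ] [ 2.9058884   0.26668875 -1.00061688] [-1.02354646  4.25601274  2.78086312] 0.6914107562896932 45.00445783138275
xyz [ -80.    -0.3 -102.5] dr [0. 0. 0.]
```

>>> send_rows --xyz '[[-4,0,-5],[-9,0,-12],[-16,0,-20],[-24,0,-31],[-32,0,-41],[-40,0,-51],[-49,0,-62],[-57,0,-73],[-66,0,-84],[-74,0,-95]]' --dr '[[0,0,0],[0,0,0],[0,0,0],[0,0,0],[0,0,0],[0,0.01,0],[0,0.02,0],[0,0.04,0],[0,0.07,0],[0,0.11,0]]'

```text
time: 6.08
position: [0.5324, 0.1423, 0.2452]
tool_rot: [2.965, 0.271, -0.838]
ft_force: [-0.9, 0.3, -3.5]
grip_width: 0.692
grip_force: 45.0
```

Run:
```python
from h import *
s=get_state();print(s["position"],s["joint_positions"],s["ft_force"],s["grip_width"]*87)
goto([.47,.06,.27],RU)
```

```text
[0.53238202 0.14225026 0.24518853] [-0.19840714  0.54457406 -0.12054992  1.19377229 -0.01110353  1.952616
 -1.70912537] [-0.88606968  0.32602086 -3.46100569] 60.18769138185018
xyz [-78.   69.6  18.7] dr [-0.0015  0.5507 -0.0012]
```

>>> send_rows --xyz '[[-5,4,0],[-12,10,2],[-20,17,4],[-29,25,6],[-38,33,8],[-47,42,10],[-56,50,12],[-64,58,15],[-72,65,17],[-78,70,19]]' --dr '[[0,0.03,0],[0,0.08,0],[0,0.14,0],[0,0.2,0],[0,0.26,0],[0,0.32,0],[0,0.38,0],[0,0.44,0],[0,0.5,0],[0,0.55,0]]'

```text
time: 6.92
position: [0.4684, 0.0585, 0.2703]
tool_rot: [-3.128, -0.284, -0.001]
ft_force: [0.3, -0.0, -2.7]
grip_width: 0.691
grip_force: 45.0
```

Run:
```python
from h import *
s=get_state();print(s["position"],s["joint_positions"],s["ft_force"],s["grip_width"]*87)
goto([.43,-.17,.20],RU)
```

```text
[0.4683703  0.058542   0.27032987] [-0.07853762 -0.07671245 -0.09568682  1.78437362 -0.00786581  1.43270321
 -1.56269464] [ 0.27741917 -0.03533517 -2.6984244 ] 60.11546807245503
xyz [-78.9 217.9  70.2] dr [-0.0005 -0.0009 -0.0023]
```

>>> send_rows --xyz '[[-4,10,0],[-12,32,0],[-20,56,0],[-28,80,0],[-37,106,5],[-46,132,12],[-56,158,25],[-66,184,40],[-73,204,55],[-79,218,70]]' --dr '[[0,0,0],[0,0,0],[0,0,0],[0,0,0],[0,0,0],[0,0,0],[0,0,0],[0,0,0],[0,0,0],[0,0,0]]'

```text
time: 7.75
position: [0.4303, -0.1719, 0.1985]
tool_rot: [-3.129, -0.281, 0.007]
ft_force: [0.1, 0.3, -2.9]
grip_width: 0.691
grip_force: 45.0
```

Run:
```python
from h import *
s=get_state();print(s["position"],s["joint_positions"],s["ft_force"])
goto([.43,-.17,.142],RU)
a=get_image("scene");b=get_image("side")
f=lambda im,x,y,w,h,s:cv2.resize(im[y:y+h,x:x+w,::-1],(int(w*s),int(h*s)),interpolation=cv2.INTER_CUBIC)
cv2.imwrite("pics/r1.png",np.hstack([f(a,190,60,160,180,2.4),f(b,280,80,160,180,2.4)]))
```

```text
[ 0.43027431 -0.17194792  0.19849128] [ 0.1355501  -0.06950396  0.17846596  1.9197589   0.01427451  1.29424658
 -1.08223828] [ 0.13464379  0.29375218 -2.88817605]
xyz [ 0.3 -1.9 56.5] dr [-0.0007  0.0042 -0.0043]
```

View pics/r1.png

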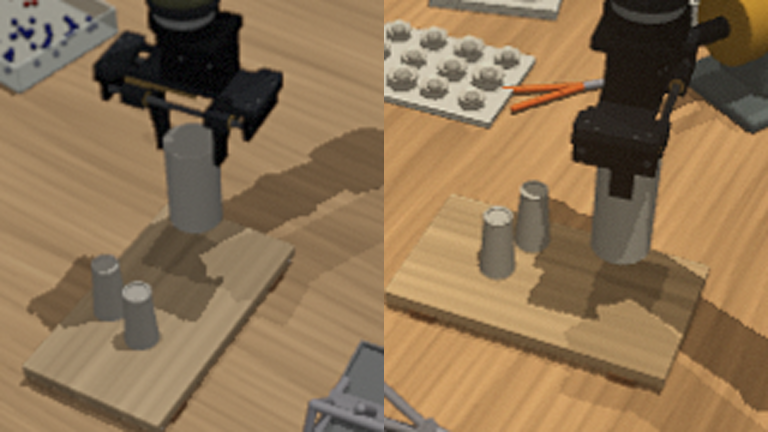

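The mould hangs upright over the clear end of the board, at crop (193,180) and (623,200). The castings are well to the side. First rap now.

>>> send_rows --xyz '[[0,-2,12],[0,-2,34],[0,-2,59],[0,-2,84],[0,-2,74],[0,-2,70],[0,-2,70],[0,-2,70],[0,-2,70],[0,-2,70]]' --dr '[[0,0,0],[0,0,0],[0,0,0],[0,0,0],[0,0,0],[0,0,0],[0,0,0],[0,0,0],[0,0,0],[0,0,0]]'

```text
time: 8.68
position: [0.4312, -0.1671, 0.1293]
tool_rot: [-3.128, -0.285, 0.003]
ft_force: [0.6, 0.2, -2.7]
grip_width: 0.692
grip_force: 45.0
```

Run:
```python
from h import *
s=get_state();print(s["position"],s["ft_force"],s["grip_width"]*87)
b=get_image("side")
f=lambda im,x,y,w,h,s:cv2.resize(im[y:y+h,x:x+w,::-1],(int(w*s),int(h*s)),interpolation=cv2.INTER_CUBIC)
cv2.imwrite("pics/r2.png",f(b,310,100,130,120,4))
```

```text
[ 0.43120858 -0.16712087  0.12927655] [ 0.55604858  0.24909215 -2.65078891] 60.23538512559732
```

View pics/r2.png

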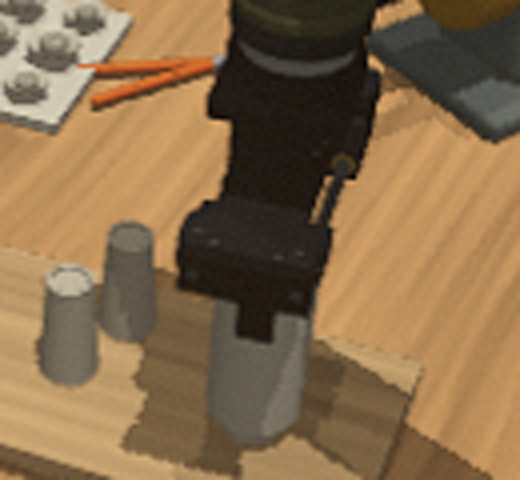

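The mould hangs just above the board at crop (255,440), and no casting is visible yet. I'll rap again and hold at the bottom to read the contact height.

>>> send_rows --xyz '[[0,0,-15],[0,0,-35],[0,0,-37],[0,0,-37],[0,0,-12],[0,0,15],[0,0,14],[0,0,14],[0,0,14],[0,0,14]]' --dr '[[0,0,0],[0,0,0],[0,0,0],[0,0,0],[0,0,0],[0,0,0],[0,0,0],[0,0,0],[0,0,0],[0,0,0]]'

```text
time: 9.57
position: [0.4309, -0.1671, 0.1152]
tool_rot: [-3.128, -0.285, 0.004]
ft_force: [-0.1, 0.5, -3.1]
grip_width: 0.691
grip_force: 45.5
```

Run:
```python
from h import *
s=get_state();print(s["position"],s["ft_force"],s["grip_width"]*87)
goto([.4312,-.167,.1293],RU)
```

```text
[ 0.43088796 -0.16707023  0.11517094] [-0.08506144  0.47842142 -3.0594832 ] 60.116469562274226
xyz [  0.3  -0.  -14.1] dr [-0.0011  0.0028 -0.0016]
```

>>> send_rows --xyz '[[0,0,-15],[0,0,-35],[0,0,-42],[0,0,-42],[0,0,-17],[0,0,8],[0,0,8],[0,0,8],[0,0,8],[0,0,8]]' --dr '[[0,0,0],[0,0,0],[0,0,0],[0,0,0],[0,0,0],[0,0,0],[0,0,0],[0,0,0],[0,0,0],[0,0,0]]'

```text
time: 10.4
position: [0.4306, -0.167, 0.1066]
tool_rot: [-3.128, -0.285, 0.005]
ft_force: [0.6, 0.2, -3.1]
grip_width: 0.695
grip_force: 45.0
```

Run:
```python
from h import *
s=get_state();print(s["position"],s["ft_force"],s["grip_width"]*87)
goto([.4312,-.167,.1293],RU)
b=get_image("side")
f=lambda im,x,y,w,h,s:cv2.resize(im[y:y+h,x:x+w,::-1],(int(w*s),int(h*s)),interpolation=cv2.INTER_CUBIC)
cv2.imwrite("pics/r3.png",f(b,330,140,100,90,5))
```

```text
[ 0.43056334 -0.166998    0.10656414] [ 0.55594294  0.19263093 -3.10609458] 60.421723761852114
xyz [  0.6   0.1 -22.7] dr [-0.0013  0.0033 -0.0016]
```

Run:
```python
from h import *
s=get_state();a=get_image("scene");b=get_image("side");P=s["position"]
Z=R.from_rotvec(s["tool_rot"]).as_matrix()
t=np.linspace(0,2*np.pi,80)
out=[]
for n,I,(x,y,w,h) in (("scene",a,(235,95,100,150)),("side",b,(340,130,100,150))):
    raw=I[y:y+h,x:x+w,::-1];k=4
    o=cv2.resize(raw,(w*k,h*k),interpolation=cv2.INTER_CUBIC)
    for zz,col in((P[2]-.088,(0,0,255)),(.030,(0,255,0)),(P[2]+.024,(255,0,0))):
        c=np.c_[P[0]+.0305*np.cos(t),P[1]+.0305*np.sin(t),0*t+zz]
        for p in proj(n,c): cv2.circle(o,tuple(int(v) for v in (p-[x,y]+.5)*k),1,col,-1)
    out.append(o)
cv2.imwrite("pics/r4.png",np.hstack(out))
```

```text
(no output)
```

View pics/r4.png

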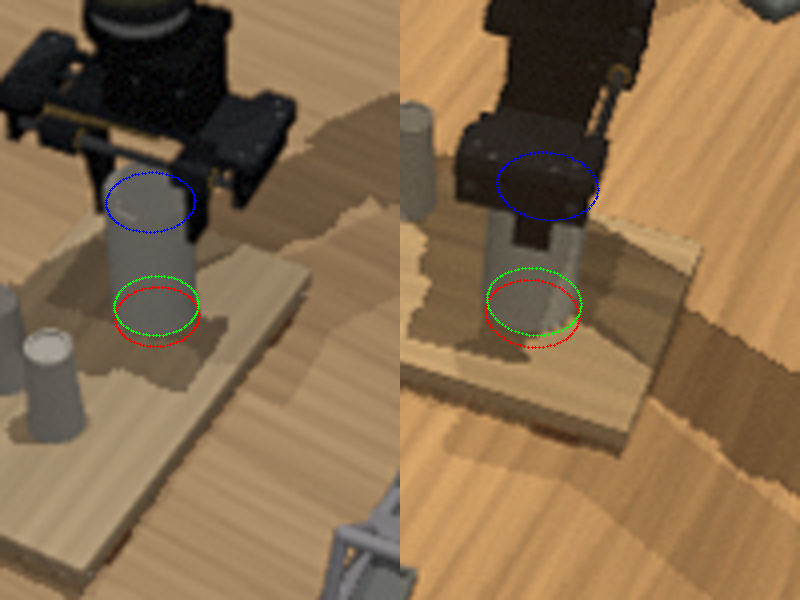

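The overlay shows the rim at board level, on the green ring at (157,305) and (535,300), and the base above the blue ring. So the raps struck and the mould slipped about 11 mm up through the grip. Next I lift slowly and look for the casting underneath.

>>> send_rows --xyz '[[0,0,-2],[0,0,-5],[0,0,-9],[0,0,-13],[0,0,-18],[0,0,-23],[0,0,-29],[0,0,-35],[0,0,-40],[0,0,-40]]' --dr '[[0,0,0],[0,0,0],[0,0,0],[0,0,0],[0,0,0],[0,0,0],[0,0,0],[0,0,0],[0,0,0],[0,0,0]]'

```text
time: 11.38
position: [0.4318, -0.1674, 0.148]
tool_rot: [-3.129, -0.285, 0.001]
ft_force: [0.9, -0.4, -1.7]
grip_width: 0.693
grip_force: 45.0
```

Run:
```python
from h import *
np.set_printoptions(linewidth=250)
s=get_state();P=s["position"];print(P,s["ft_force"],s["grip_width"]*87)
b=get_image("side");b2=get_image("scene");np.savez("lift1.npz",b=b,a=b2)
# column scan along the projected mould axis (x,y of TCP), z from 0.0 to P z
zs=np.arange(.13,.0,-.004)
for n,I in(("side",b),("scene",b2)):
    for off in (0,.012,.027,-.012,-.027):
        c=R.from_rotvec(calibration(n)["rvec"]).as_matrix()[0]; c=np.array([c[0],c[1],0]);c/=np.linalg.norm(c)
        q=proj(n,np.array([[P[0],P[1],z] for z in zs])+off*c).round().astype(int)
        px=I[q[:,1],q[:,0]].astype(int)
        print(n,off,"R-B",[int(p[0]-p[2]) for p in px],"G",[int(p[1]) for p in px])
```

```text
[ 0.43176018 -0.16737321  0.14797636] [ 0.89149568 -0.38742132 -1.69551294] 60.28158877640608
side 0 R-B [17, 17, 17, 22, 20, 22, 22, 20, 21, 21, 22, 21, 20, 19, 19, 21, 20, 21, 21, 21, 20, 21, 21, 24, 23, 23, 24, 22, 23, 24, 34, 66, 75] G [25, 26, 19, 98, 96, 96, 95, 92, 95, 96, 92, 97, 94, 95, 95, 96, 96, 95, 95, 95, 98, 95, 85, 86, 86, 89, 84, 89, 86, 100, 130, 108, 133]
side 0.012 R-B [22, 20, 21, 19, 22, 18, 21, 22, 21, 20, 21, 20, 22, 21, 22, 23, 24, 22, 23, 23, 26, 26, 19, 23, 23, 23, 24, 24, 27, 48, 79, 73, 74] G [92, 92, 93, 91, 94, 92, 94, 91, 91, 92, 95, 95, 93, 94, 101, 115, 113, 116, 113, 112, 116, 103, 82, 80, 83, 81, 82, 96, 105, 117, 140, 134, 136]
side 0.027 R-B [47, 61, 61, 82, 29, 28, 27, 31, 40, 43, 22, 21, 26, 30, 28, 35, 24, 35, 39, 40, 39, 40, 44, 46, 48, 51, 49, 49, 68, 76, 74, 75, 75] G [103, 111, 110, 137, 90, 89, 84, 86, 95, 92, 83, 81, 82, 73, 76, 76, 93, 86, 71, 69, 63, 70, 76, 78, 77, 90, 80, 84, 119, 135, 136, 137, 133]
side -0.012 R-B [20, 17, 16, 22, 19, 20, 22, 21, 21, 21, 21, 20, 21, 21, 21, 21, 20, 19, 20, 23, 21, 23, 22, 23, 23, 22, 23, 21, 22, 29
[... 1078 characters left out ...]
 39, 33, 32, 32] G [61, 82, 81, 80, 80, 81, 79, 80, 83, 80, 82, 82, 81, 81, 82, 82, 80, 93, 110, 123, 129, 129, 125, 125, 126, 125, 127, 127, 126, 97, 77, 79, 81]
scene -0.012 R-B [8, 8, 9, 9, 10, 10, 9, 8, 8, 9, 11, 8, 8, 9, 10, 11, 10, 10, 10, 9, 10, 10, 10, 11, 10, 10, 11, 9, 10, 11, 16, 28, 34] G [94, 95, 95, 96, 94, 93, 94, 94, 94, 93, 95, 95, 93, 95, 95, 95, 93, 96, 94, 95, 95, 95, 91, 86, 85, 83, 84, 84, 85, 85, 82, 76, 75]
scene -0.027 R-B [7, 7, 5, 6, 9, 7, 8, 7, 8, 9, 8, 8, 7, 8, 7, 8, 8, 9, 9, 10, 18, 28, 30, 32, 32, 34, 34, 35, 35, 34, 40, 40, 38] G [87, 87, 88, 84, 84, 86, 91, 89, 91, 87, 90, 91, 91, 89, 88, 90, 89, 88, 86, 90, 80, 69, 67, 69, 76, 78, 78, 80, 78, 80, 94, 97, 95]
```

The casting shows under the raised mould: grey within ±12 mm of the axis down to board level, with bare board at ±27 mm. It is free and standing, so I lift straight off.

>>> send_rows --xyz '[[0,0,-4],[0,0,-10],[0,0,-17],[0,0,-25],[0,0,-34],[0,0,-44],[0,0,-55],[0,0,-67],[0,0,-79],[0,0,-90]]' --dr '[[0,0,0],[0,0,0],[0,0,0],[0,0,0],[0,0,0],[0,0,0],[0,0,0],[0,0,0],[0,0,0],[0,0,0]]'

```text
time: 12.32
position: [0.4314, -0.1672, 0.2383]
tool_rot: [-3.128, -0.285, 0.003]
ft_force: [0.1, -0.3, -3.1]
grip_width: 0.693
grip_force: 45.0
```

Run:
```python
from h import *
s=get_state();P=s["position"];print(P,s["tool_rot"],s["ft_force"],s["grip_width"]*87)
a=get_image("scene");b=get_image("side");np.savez("lift2.npz",a=a,b=b)
ref={"scene":cv2.imread("pics/scene.png")[:,:,::-1],"side":cv2.imread("pics/side.png")[:,:,::-1]}
# bottom edge of the mould and casting along the axis: colour change R-B (grey vs wood)
for n,I in(("side",b),("scene",a)):
    zs=np.arange(.27,.0,-.006)
    for off in (0,):
        q=proj(n,np.array([[P[0],P[1],z] for z in zs])).round().astype(int)
        px=I[q[:,1],q[:,0]].astype(int)
        print(n,[(round(float(z),3),int(p[0]-p[2]),int(p[1])) for z,p in zip(zs,px)])
```

```text
[ 0.43141793 -0.16723136  0.238256  ] [-3.12817671 -0.2849901   0.00319412] [ 0.05586162 -0.31009745 -3.11719087] 60.303732002088225
side [(0.27, 16, 24), (0.264, 17, 22), (0.258, 13, 26), (0.252, 14, 25), (0.246, 15, 24), (0.24, 17, 26), (0.234, 14, 20), (0.228, 14, 29), (0.222, 15, 25), (0.216, 18, 74), (0.21, 20, 96), (0.204, 19, 94), (0.198, 20, 95), (0.192, 23, 96), (0.186, 21, 92), (0.18, 20, 95), (0.174, 21, 91), (0.168, 22, 93), (0.162, 20, 93), (0.156, 20, 92), (0.15, 21, 94), (0.144, 26, 91), (0.138, 54, 70), (0.132, 54, 71), (0.126, 96, 139), (0.12, 78, 122), (0.114, 17, 84), (0.108, 21, 85), (0.102, 22, 87), (0.096, 24, 88), (0.09, 28, 117), (0.084, 26, 112), (0.078, 25, 105), (0.072, 25, 107), (0.066, 25, 110), (0.06, 25, 107), (0.054, 26, 109), (0.048, 26, 109), (0.042, 25, 109), (0.036, 28, 112), (0.03, 26, 110), (0.024, 26, 106), (0.018, 22, 109), (0.012, 22, 115), (0.006, 78, 133)]
scene [(0.27, 9, 95), (0.264, 8, 95), (0.258, 9, 97), (0.252, 10, 96), (0.246, 9, 96), (0.24, 9, 93), (0.234, 10, 95), (0.228, 9, 93), (0.222, 9, 93), (0.216, 10, 93), (0.21, 10, 92), (0.204, 9, 92), (0.198, 10, 94), (0.192, 10, 94), (0.186, 8, 95), (0.18, 9, 93), (0.174, 9, 94), (0.168, 8, 93), (0.162, 9, 94), (0.156, 9, 95), (0.15, 9, 92), (0.144, 8, 91), (0.138, 7, 93), (0.132, 60, 122), (0.126, 62, 121), (0.12, 38, 93), (0.114, 9, 89), (0.108, 10, 87), (0.102, 10, 88), (0.096, 10, 87), (0.09, 12, 85), (0.084, 11, 88), (0.078, 11, 86), (0.072, 11, 87), (0.066, 10, 86), (0.06, 12, 87), (0.054, 12, 85), (0.048, 11, 87), (0.042, 11, 89), (0.036, 12, 88), (0.03, 11, 88), (0.024, 11, 87), (0.018, 11, 86), (0.012, 10, 88), (0.006, 28, 82)]
```

Run:
```python
from h import *
from scipy.ndimage import map_coordinates as mc
s=get_state();P=s["position"];M=R.from_rotvec(s["tool_rot"]).as_matrix()
L=np.load("lift2.npz");t=np.linspace(0,2*np.pi,400)
# lines parallel to tool axis, offset sideways in image; find rim edge, solve for d (TCP->rim)
for n,I in(("side",L["b"]),("scene",L["a"])):
    rb=(I[:,:,0].astype(float)-I[:,:,2]);c=R.from_rotvec(calibration(n)["rvec"]).as_matrix()
    for off in(-.02,-.01,0,.01,.02):
        h=np.array([c[0,0],c[0,1],0]);h/=np.linalg.norm(h)
        ds=np.arange(.04,.115,.0005)
        q=proj(n,P+off*h+ds[:,None]*M[:,2]);v=mc(rb,[q[:,1],q[:,0]],order=1)
        lo=v[:40].mean();k=np.argmax(v>lo+18);e=q[k]
        # model: rim point lowest on that line
        def dl(d):
            cc=P+d*M[:,2]+.0305*(np.outer(np.cos(t),M[:,0])+np.outer(np.sin(t),M[:,1]))
            p=proj(n,cc);m=p[np.argsort(abs(p[:,0]-e[0]))[:8]];return m[:,1].max()-e[1]
        from scipy.optimize import brentq
        print(n,off,"edge",e.round(1),"d",round(brentq(dl,.02,.15)*1000,1))
w=get_image("wrist");np.save("w2.npy",w)
g=w.astype(int)
for col in (270,300,330,345):
    print(col,[(r,int(g[r,col,1]),int(g[r,col,0]-g[r,col,2])) for r in range(120,290,6)])
for row in (200,220):
    print(row,[(c,int(g[row,c,1])) for c in range(200,420,6)])
# prediction of base circle for d=.077,.088
for d in(.072,.077,.082,.088):
    cc=P-(.112-d)*M[:,2]+.0305*(np.outer(np.cos(t),M[:,0])+np.outer(np.sin(t),M[:,1]))
    p=proj("wrist",cc,wext(s));print(d,p.min(0).round(),p.max(0).round())
```

```text
side -0.02 edge [368.1 170.4] d 73.8
side -0.01 edge [372.1 172.1] d 73.1
side 0 edge [376.2 172.6] d 72.1
side 0.01 edge [380.4 172. ] d 70.2
side 0.02 edge [384.8 169.8] d 66.4
scene -0.02 edge [264.1 142.6] d 75.8
scene -0.01 edge [267.8 143.5] d 75.3
scene 0 edge [271.5 143.8] d 75.7
scene 0.01 edge [275.1 143.3] d 75.8
scene 0.02 edge [278.7 141.4] d 74.3
270 [(120, 173, 86), (126, 173, 85), (132, 174, 84), (138, 174, 84), (144, 175, 84), (150, 173, 85), (156, 170, 84), (162, 153, 74), (168, 153, 74), (174, 150, 74), (180, 152, 74), (186, 151, 72), (192, 152, 75), (198, 148, 73), (204, 149, 73), (210, 89, 18), (216, 87, 16), (222, 88, 15), (228, 111, 17), (234, 108, 16), (240, 112, 19), (246, 107, 16), (252, 106, 16), (258, 105, 17), (264, 107, 15), (270, 100, 14), (276, 45, 4), (282, 46, 4), (288, 47, 3)]
300 [(120, 111, 51), (126, 107, 50), (132, 108, 51), (138, 106, 49), (144, 107, 52), (150, 90, 42), (156, 91, 44), (162, 90, 21), (168, 90, 18), (174, 88, 14), (180, 90, 16), (186, 90, 15), (192, 89, 13), (198, 90, 15), (204, 89, 13), (210, 104, 18), (216, 135, 21), (222, 109,
[... 1376 characters left out ...]
, 87), (356, 86), (362, 99), (368, 103), (374, 113), (380, 106), (386, 159), (392, 158), (398, 155), (404, 159), (410, 160), (416, 157)]
220 [(200, 147), (206, 148), (212, 150), (218, 152), (224, 136), (230, 134), (236, 133), (242, 133), (248, 132), (254, 144), (260, 155), (266, 90), (272, 89), (278, 110), (284, 110), (290, 111), (296, 109), (302, 112), (308, 109), (314, 108), (320, 110), (326, 111), (332, 110), (338, 110), (344, 110), (350, 96), (356, 88), (362, 99), (368, 107), (374, 165), (380, 156), (386, 156), (392, 163), (398, 160), (404, 154), (410, 150), (416, 150)]
0.072 [248. 219.] [373. 328.]
0.077 [250. 215.] [371. 322.]
0.082 [252. 212.] [369. 316.]
0.088 [254. 208.] [367. 309.]
```

Casting standing at about (0.431, -0.167). The mould now sits with its rim about 78 mm below the TCP, up some 10 mm in the grip. Carrying it back.

Run:
```python
from h import *
goto([.47,.06,.28],RU)
```

```text
xyz [  78.6 -216.7  -42.3] dr [-0.0002  0.0009 -0.0015]
```

>>> send_rows --xyz '[[0,0,-8],[4,-12,-18],[12,-34,-28],[20,-58,-36],[30,-86,-42],[41,-114,-42],[52,-144,-42],[63,-174,-42],[72,-200,-42],[79,-217,-42]]' --dr '[[0,0,0],[0,0,0],[0,0,0],[0,0,0],[0,0,0],[0,0,0],[0,0,0],[0,0,0],[0,0,0],[0,0,0]]'

```text
time: 13.3
position: [0.4692, 0.0642, 0.2782]
tool_rot: [-3.126, -0.291, 0.007]
ft_force: [0.8, 0.2, -2.6]
grip_width: 0.691
grip_force: 45.0
```

Run:
```python
from h import *
g=np.load("grip.npz");G=R.from_rotvec(g["r"]).as_matrix()
s=get_state();print(s["position"],s["joint_positions"])
goto(g["p"]+[0,0,.10]+.007*G[:,2],G)
```

```text
[0.46921605 0.06418355 0.27818486] [-0.07940048 -0.07113921 -0.10448847  1.76371108 -0.00987123  1.45272732
 -1.56775566]
xyz [ 72.2 -66.   59.9] dr [ 0.0014 -0.6589  0.0031]
```

>>> send_rows --xyz '[[4,-5,0],[10,-11,0],[18,-18,0],[26,-26,0],[35,-34,5],[44,-42,12],[53,-50,22],[61,-57,36],[68,-63,50],[72,-66,60]]' --dr '[[0,-0.04,0],[0,-0.1,0],[0,-0.17,0],[0,-0.24,0],[0,-0.32,0],[0,-0.4,0],[0,-0.48,0],[0,-0.55,0],[0,-0.61,0],[0.001,-0.66,0.003]]'

```text
time: 14.13
position: [0.529, 0.1398, 0.2153]
tool_rot: [2.904, 0.262, -1.007]
ft_force: [-0.5, 0.1, -3.1]
grip_width: 0.694
grip_force: 45.0
```

Run:
```python
from h import *
g=np.load("grip.npz");G=R.from_rotvec(g["r"]).as_matrix()
s=get_state();print(s["position"],s["joint_positions"])
goto(g["p"]+[0,0,.025]+.007*G[:,2],G)
goto(g["p"]+.007*G[:,2],G)
```

```text
[0.52904258 0.13976928 0.21531337] [-0.19282993  0.64240108 -0.12541152  1.15484558 -0.01382013  2.01029746
 -1.71137606]
xyz [44.  -2.8 57.2] dr [-0.0007  0.0044 -0.0026]
xyz [59.5 -2.7 76.8] dr [-0.0007  0.0044 -0.0026]
```

>>> send_rows --xyz '[[3,-1,4],[8,-2,11],[14,-3,18],[20,-3,26],[26,-3,34],[32,-3,42],[38,-3,50],[44,-3,57],[44,-3,57],[44,-3,57]]' --dr '[[0,0,0],[0,0.002,-0.002],[0,0.004,-0.002],[0,0.004,-0.002],[0,0.004,-0.002],[0,0.004,-0.002],[0,0.004,-0.002],[0,0.004,-0.002],[0,0.004,-0.002],[0,0.004,-0.002]]'

```text
time: 14.97
position: [0.5272, 0.1413, 0.1459]
tool_rot: [2.908, 0.264, -0.997]
ft_force: [-0.0, -0.1, -2.4]
grip_width: 0.689
grip_force: 45.0
```

Run:
```python
from h import *
g=np.load("grip.npz");G=R.from_rotvec(g["r"]).as_matrix()
s=get_state();print(s["position"],s["ft_force"])
goto(g["p"]+.007*G[:,2],G)
# silhouette check: mask overlap of mould model (d, tilt about tool y) in the side view
b=get_image("side").astype(int);np.save("side3.npy",b)
P=s["position"];M=R.from_rotvec(s["tool_rot"]).as_matrix();t=np.linspace(0,2*np.pi,60)
ref=cv2.imread("pics/side.png")[:,:,::-1].astype(int)
def mask(P,M,d,th):
    Q=M@R.from_euler('y',th).as_matrix();rc=P-.002*M[:,2]+(d+.002)*Q[:,2]
    p=np.vstack([proj("side",rc-L*Q[:,2]+.0305*(np.outer(np.cos(t),Q[:,0])+np.outer(np.sin(t),Q[:,1]))) for L in(0,.112)])
    m=np.zeros((400,640),np.uint8);cv2.fillConvexPoly(m,cv2.convexHull(p.astype(np.float32)).round().astype(np.int32),1);return m
def obs(I):
    rb=I[:,:,0]-I[:,:,2];return((I[:,:,1]>105)&(rb>8)&(rb<40))
def score(I,P,M,d,th):
    m=mask(P,M,d,th);ring=cv2.dilate(m,np.ones((9,9)))-m;o=obs(I);return o[m>0].sum()-o[ring>0].sum()
for nm,I,p_,M_ in(("start",ref,g["p"],G),("now",b,P,M)):
    r=sorted([(int(score(I,p_,M_,d,th)),round(d,3),round(th,2)) for d in np.arange(.066,.1,.002) for th in np.arange(-.16,.17,.04)])[::-1]
    print(nm,r[:7])
```

```text
[0.52715896 0.14127595 0.14589888] [-0.04736688 -0.13156369 -2.41814864]
xyz [17.6 -1.  21.4] dr [-0.0009 -0.0026 -0.0019]
start [(1500, np.float64(0.084), np.float64(-0.12)), (1500, np.float64(0.084), np.float64(-0.16)), (1492, np.float64(0.086), np.float64(-0.08)), (1486, np.float64(0.086), np.float64(-0.16)), (1485, np.float64(0.084), np.float64(-0.08)), (1481, np.float64(0.086), np.float64(-0.12)), (1475, np.float64(0.086), np.float64(-0.04))]
now [(1446, np.float64(0.074), np.float64(0.08)), (1441, np.float64(0.072), np.float64(0.04)), (1440, np.float64(0.076), np.float64(0.04)), (1436, np.float64(0.076), np.float64(0.08)), (1430, np.float64(0.074), np.float64(0.04)), (1430, np.float64(0.072), np.float64(0.08)), (1421, np.float64(0.076), np.float64(0.12))]
```

>>> send_rows --xyz '[[1,0,2],[3,-1,5],[5,-1,8],[7,-1,11],[9,-1,14],[11,-1,16],[13,-1,18],[14,-1,20],[14,-1,21],[14,-1,21]]' --dr '[[0,0,0],[0,0,0],[0,0,0],[0,0,0],[0,0,0],[0,0,0],[0,0,0],[0,0,0],[0,0,0],[0,0,0]]'

```text
time: 15.85
position: [0.5254, 0.1421, 0.121]
tool_rot: [2.908, 0.264, -0.996]
ft_force: [-0.4, -0.3, -2.4]
grip_width: 0.695
grip_force: 45.0
```

Run:
```python
from h import *
g=np.load("grip.npz");G=R.from_rotvec(g["r"]).as_matrix()
F=[]
for i in range(4):
    s=get_state();F.append(s["ft_force"]);get_image("wrist")
F=np.mean(F,0);print(s["position"],F,"tool",F@G,"torque",s["torque"])
goto(g["p"]+.007*G[:,2],G)
```

```text
[0.52565551 0.14217981 0.1213971 ] [ 1.67821005e-01 -3.03937731e-04 -2.32953064e+00] tool [1.56378309 0.03687416 1.73438741] torque [ 0.27927719 -1.12733139 -0.03223259]
xyz [3.6 0.1 1.3] dr [-0.001  -0.0045 -0.0017]
```

>>> send_rows --xyz '[[0.5,0,0],[1,0,0.5],[1.5,0,0.5],[2,0,1],[2.5,0,1],[3,0,1],[3.5,0,1],[3.5,0,1],[3.5,0,1],[3.5,0,1]]' --dr '[[0,0,0],[0,0,0],[0,0,0],[0,0,0],[0,0,0],[0,0,0],[0,0,0],[0,0,0],[0,0,0],[0,0,0]]'

```text
time: 16.88
position: [0.5262, 0.1426, 0.12]
tool_rot: [2.907, 0.265, -1.001]
ft_force: [-5.1, -0.7, 7.6]
grip_width: 0.692
grip_force: 45.0
```

Run:
```python
from h import *
g=np.load("grip.npz");G=R.from_rotvec(g["r"]).as_matrix()
F=[]
for i in range(4):
    s=get_state();F.append(s["ft_force"]);get_image("wrist")
F=np.mean(F,0);print(s["position"],F,"tool",F@G,"torque",s["torque"])
goto(g["p"]+.007*G[:,2],G);goto(g["p"]+.0105*G[:,2],G)
```

```text
[0.52618081 0.14263574 0.11994458] [-5.40708159 -0.14479713  6.74902034] tool [-8.36432302 -0.85482659 -2.02833551] torque [-0.07741208  1.24846841 -0.18260976]
xyz [2.3 0.5 0.4] dr [-0.001   0.0001 -0.001 ]
xyz [2.3 0.5 3.9] dr [-0.001   0.0001 -0.001 ]
```

The mould is on the rails (about 10 N). I move a little down the axis, then release.

>>> send_rows --xyz '[[0,0,0.5],[0.3,0,1],[0.5,0,1.5],[0.5,0,2],[0.5,0,2],[0.5,0,2],[0.5,0,2],[0.5,0,2],[0.5,0,2],[0.5,0,2]]' --dr '[[0,0,0],[0,0,0],[0,0,0],[0,0,0],[0,0,0],[0,0,0],[0,0,0],[0,0,0],[0,0,0],[0,0,0]]' --grip_force 8

```text
time: 17.92
position: [0.5259, 0.1426, 0.1188]
tool_rot: [2.908, 0.265, -0.999]
ft_force: [-4.9, 0.0, 9.0]
grip_width: 0.699
grip_force: 8.0
```

>>> send_rows --xyz '[[0,0,0],[0,0,0],[0,0,0],[0,0,0],[0,0,0],[0,0,0],[0,0,0],[0,0,0],[0,0,0],[0,0,0]]' --dr '[[0,0,0],[0,0,0],[0,0,0],[0,0,0],[0,0,0],[0,0,0],[0,0,0],[0,0,0],[0,0,0],[0,0,0]]' --jaw 87

```text
time: 18.75
position: [0.5269, 0.1424, 0.1164]
tool_rot: [2.909, 0.264, -0.995]
ft_force: [0.4, 0.3, 1.1]
grip_width: 1.003
grip_force: 0.0
```

Run:
```python
from h import *
g=np.load("grip.npz");G=R.from_rotvec(g["r"]).as_matrix()
s=get_state();print(s["position"],s["ft_force"],s["grip_width"])
goto(s["position"]-.08*G[:,2]+[0,0,.0],G)
```

```text
[0.52687248 0.14244156 0.11637768] [0.40422819 0.27756437 1.07692529] 1.0028098807257122
xyz [  0.3  -0.1 -80. ] dr [-0.0009 -0.004  -0.0017]
```

Now I retreat along the axis and compare with the start pictures.

>>> send_rows --xyz '[[0,0,-5],[0,0,-12],[0,0,-20],[0,0,-28],[0,0,-38],[0,0,-48],[0,0,-60],[-5,0,-75],[-12,0,-92],[-22,0,-110]]' --dr '[[0,0,0],[0,0,0],[0,0,0],[0,0,0],[0,0,0],[0,0.02,0],[0,0.05,0],[0,0.1,0],[0,0.16,0],[0,0.22,0]]'

```text
time: 19.58
position: [0.5768, 0.1513, 0.2177]
tool_rot: [3.02, 0.274, -0.668]
ft_force: [-0.3, 0.4, 0.6]
grip_width: 1.001
grip_force: 0.0
```

>>> send_rows --xyz '[[-20,0,-20],[-45,0,-40],[-75,0,-60],[-105,0,-80],[-130,0,-95],[-150,0,-105],[-165,0,-110],[-175,0,-115],[-175,0,-115],[-175,0,-115]]' --dr '[[0,0.04,0],[0,0.1,0],[0,0.17,0],[0,0.24,0],[0,0.3,0],[0,0.36,0],[0,0.4,0],[0,0.42,0],[0,0.42,0],[0,0.42,0]]'

```text
time: 20.42
position: [0.4683, 0.1312, 0.3972]
tool_rot: [-3.128, -0.283, 0.023]
ft_force: [-0.3, -0.2, -0.1]
grip_width: 1.001
grip_force: 0.0
```

Run:
```python
from h import *
s=get_state();print(s["time"],s["position"],s["ft_force"])
for n,(x0,y0,x1,y1),(u0,v0,u1,v1) in(("scene",(330,200,375,240),(375,215,415,255)),("side",(248,230,312,292),(235,282,292,334))):
    I=get_image(n);cv2.imwrite(f"pics/end_{n}.png",I[:,:,::-1]);o=cv2.imread(f"pics/{n}.png")[:,:,::-1]
    for nm,(a,b,c,d) in(("tall",(x0,y0,x1,y1)),("short",(u0,v0,u1,v1)),("castAB",(225,160,262,208) if n=="scene" else (315,150,355,200))):
        T=np.ascontiguousarray(o[b:d,a:c]);W=np.ascontiguousarray(I[b-10:d+10,a-10:c+10])
        r=cv2.matchTemplate(W,T,cv2.TM_CCOEFF_NORMED);_,m,_,l=cv2.minMaxLoc(r)
        df=np.abs(o[b:d,a:c].astype(int)-I[b:d,a:c]).max(2)
        print(n,nm,"shift",l[0]-10,l[1]-10,"corr",round(m,3),"changed px",int((df>40).sum()),"of",df.size)
    # new casting
    P=np.array([.4312,-.1672])
    zs=np.arange(.125,0,-.006);q=proj(n,np.array([[*P,z] for z in zs])).round().astype(int)
    print([(round(float(z),3),int(I[v,u,0])-int(I[v,u,2])) for z,(u,v) in zip(zs,q)])
```

```text
20.4167 [0.46828574 0.13115421 0.39721527] [-0.27254043 -0.15157056 -0.13674245]
scene tall shift 0 0 corr 0.872 changed px 2 of 1800
scene short shift 0 0 corr 0.987 changed px 0 of 1600
scene castAB shift 0 0 corr 0.999 changed px 0 of 1776
[(0.125, 54), (0.119, 51), (0.113, 13), (0.107, 15), (0.101, 17), (0.095, 16), (0.089, 16), (0.083, 10), (0.077, 9), (0.071, 10), (0.065, 11), (0.059, 11), (0.053, 11), (0.047, 12), (0.041, 10), (0.035, 11), (0.029, 11), (0.023, 12), (0.017, 10), (0.011, 22), (0.005, 51)]
side tall shift 0 0 corr 0.747 changed px 1044 of 3968
side short shift 0 0 corr 0.988 changed px 0 of 2964
side castAB shift 0 0 corr 0.997 changed px 0 of 2000
[(0.125, 99), (0.119, 76), (0.113, 29), (0.107, 37), (0.101, 35), (0.095, 36), (0.089, 28), (0.083, 29), (0.077, 30), (0.071, 29), (0.065, 28), (0.059, 28), (0.053, 28), (0.047, 26), (0.041, 27), (0.035, 27), (0.029, 29), (0.023, 29), (0.017, 27), (0.011, 41), (0.005, 84)]
```

The other items are unchanged. The tall mould's pixels differ in the side view, maybe from the arm's shadow. I'll move the arm aside and recheck.

>>> send_rows --xyz '[[0,20,0],[0,45,0],[0,75,0],[0,105,0],[0,135,0],[0,165,0],[-5,195,0],[-10,225,0],[-15,250,0],[-20,270,0]]' --dr '[[0,0,0],[0,0,0],[0,0,0],[0,0,0],[0,0,0],[0,0,0],[0,0,0],[0,0,0],[0,0,0],[0,0,0]]'

```text
time: 21.35
position: [0.4974, -0.141, 0.393]
tool_rot: [-3.129, -0.278, 0.036]
ft_force: [-0.4, -0.1, 0.5]
grip_width: 1.001
grip_force: 0.0
```

Run:
```python
from h import *
s=get_state();print(s["time"],s["position"])
for n,(a,b,c,d) in(("scene",(330,200,375,240)),("side",(248,230,312,292))):
    I=get_image(n);cv2.imwrite(f"pics/end2_{n}.png",I[:,:,::-1]);o=cv2.imread(f"pics/{n}.png")[:,:,::-1]
    r=cv2.matchTemplate(np.ascontiguousarray(I[b-10:d+10,a-10:c+10]),np.ascontiguousarray(o[b:d,a:c]),cv2.TM_CCOEFF_NORMED);_,m,_,l=cv2.minMaxLoc(r)
    df=np.abs(o[b:d,a:c].astype(int)-I[b:d,a:c]).max(2)
    print(n,l[0]-10,l[1]-10,round(m,3),int((df>40).sum()),df.size)
    print(n,[''.join('#' if v>40 else '+' if v>15 else '.' for v in row[::2]) for row in df[::4]])
```

```text
21.35 [ 0.49735948 -0.14098323  0.3929743 ]
scene 0 0 0.999 0 1800
scene ['.......................', '.......................', '.......................', '.......................', '.......................', '.......................', '.......................', '.......................', '.......................', '.......................']
side 0 0 0.998 0 3968
side ['................................', '................................', '................................', '................................', '................................', '................................', '................................', '................................', '................................', '................................', '................................', '................................', '................................', '................................', '................................', '................................']
```

The difference was the arm's shadow: with the arm aside, both pictures of the mould match the start. Handing in.

```bash
python3 -c "
from bench import *
print(close_job())"
```

```text
the job is handed in; nothing more can be done
None
```

Job handed in (the interface returned no verdict): the casting stands rim-down on the clear end of the board, the empty mould is back in its bay with pictures matching the start, and the short mould and other castings are unmoved.

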